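# Set up the catch tray and hold the sticky ink-rack gate ajar

## Task

Get the ink rack ready for a tank change: first fold the three lowered flaps of the cardboard catch tray (front, left, right) upright so that it makes an open box. Then draw the sagging bolt on top of the rack's gate fully back by its red tab, lifting it so that its turned-down toe passes over the bent lip of the keeper, and pull the gate about 20 degrees open towards the robot against its closing spring. Finish while still holding the gate still and ajar like that, with the bolt drawn, the flaps up, and the ink tanks, refill bottle and small motor left where they are.

Things in the scene. Friction and masses are not known exactly. Their poses are not given: they have to be found in the camera images.
- rack: White perforated ink rack, fixed, 300 wide (y), 160 deep (x), open on top, tank plugs up to 165 mm high in it. Origin on the table under the middle of the front; x points away from the robot, y left along the shut gate. Gate from y = -130 (hinge) to +75, 76 to 135 mm above the table; fixed keeper post at y = 84 to 134, x within +-18.
- tray: Catch tray of stiff cardboard, fixed flat on the table in front of the gate; origin on the table at the middle of its 120 (x) by 150 (y) mm base, axes nearly along the rack's. The back wall (towards the gate, 59 mm high) already stands; the other three sides are hinged flaps, 4 mm thick, reaching 55 mm out from their creases, which lie at 4 mm height.
- flap_front (a joint): Flap on the robot's side (tray -x), 144 mm wide. 0 = lying flat outwards, 1.57 = upright, stop at 1.6. Starts half raised (0.7 to 1.05). Stiff crease: it stays where it is left; about 0.7 N at the edge moves it.
- flap_left (a joint): Flap on the tray's +y side, 108 mm wide; same values and behaviour as flap_front.
- flap_right (a joint): Flap on the tray's -y side, 108 mm wide; same values and behaviour as flap_front.
- front_crease (a point): Middle of the front flap's crease (its hinge line, along tray y), on the flap's outer face.
- left_crease (a point): Middle of the left flap's crease (along tray x), on the flap's outer face.
- right_crease (a point): Middle of the right flap's crease (along tray x), on the flap's outer face.
- front_edge (a point): Middle of the front flap's free edge, on its outer face, 55 mm from the crease.
- left_edge (a point): Middle of the left flap's free edge, on its outer face, 55 mm from the crease.
- right_edge (a point): Middle of the right flap's free edge, on its outer face, 55 mm from the crease.
- gate (a joint): Opening angle of the gate about its upright hinge at the rack's -y end; 0 = shut, grows as its free end swings towards the robot, stop at 0.9. A spring shuts it: about 2 N at the tab when shut, 5 N at 0.35 rad with the bolt drawn. While the bolt's toe is in the keeper it has only about 1 degree of play.
- gate_hinge (a point): Point on the gate's upright hinge axis, 100 mm above the table.
- barrel (a joint): Lift of the sagging steel barrel (with the bolt in it) about its single rivet: 0 = sagged, the free (+y) end 0.06 rad below level; grows as the bolt's free end is lifted, stop at 0.22. It falls back by its weight (about 1.5 N at the tab). The toe clears the keeper's lip from about 0.11; 0.15 to 0.2 is comfortable.
- rivet (a point): The rivet on which the barrel turns, on the bolt's axis, carried by the gate 40 mm from the gate hinge; its turning axis is level and square to the gate. The barrel tube is 18 mm thick and reaches from 10 mm behind to 40 mm ahead of the rivet.
- bolt (a joint): How far the bolt is drawn along the barrel's axis towards the gate hinge (m): 0 = shot, 0.055 = stop. Friction about 1.2 N; it stays where it is left. It must be drawn 0.032 with the barrel lifted before the toe has passed the lip; unlifted, the toe catches within about 8 mm.
- tab (a point): Grip point in the middle of the bolt's red tab, which stands up from the bolt 110 mm ahead of the rivet (bolt shot). The tab is 12 mm thick across the gate, 18 mm long along the bolt; its top is 16 mm above this point and this point is 31 mm above the bolt's axis. Free air on both sides across the gate; the bolt is 10 mm thick and the gate's rail lies 35 mm below it.
- toe (a point): Lower end of the bolt's turned-down toe, 12 mm square and 33 mm below the bolt's axis, 194 mm ahead of the rivet when shot.
- lip (a point): Upper edge of the keeper's bent copper-coloured lip, about 20 mm above the sagged toe's lower end, on the gate side of the toe; the keeper's two steel cheeks beside the toe rise 183 mm above the table.
- tank_yellow_mid (a point): Centre of the tank with yellow ink, 75 x 50 x 120 mm, loose in the rack; leave alone.
- tank_blue_mid (a point): Centre of the tank with blue ink, same size, loose in the rack; leave alone.
- refill_mid (a point): Centre of the closed magenta refill bottle, 52 mm across, 120 mm high, loose on the table left of the rack; leave alone.
- motor_mid (a point): Centre of the small motor on a foot plate, 70 x 40 x 42 mm, loose on the table right of the rack; leave alone.

How it is judged:
On the way, in this order (a step that is already met when the one before it is completed fails the run):
1. the three flaps stand upright, the bolt still shot (value of joint each of flap_front, flap_left, flap_right above 1.35 rad and value of joint bolt below 0.015 m), for 0.2 s.
2. the bolt is drawn clear of the keeper, with the flaps up (value of joint each of flap_front, flap_left, flap_right above 1.35 rad and value of joint bolt above 0.034 m), for 0.2 s.
At the end, for the whole second after the job is handed in: All three flaps above 1.35 rad (77 degrees), the bolt drawn by more than 34 mm, the gate open between 0.20 and 0.52 rad (11 to 30 degrees) and still (under 0.05 rad/s), and the robot touching the gate or its bolt with more than 1 N (all of step 2 and value of joint gate between 0.2 and 0.52 rad and velocity of joint gate between -0.05 and 0.05 rad/s and contact force between any of the fingers, the arm and gate above 1 N); the arm keeps its last pose, push and grip.
It fails at once if tank_yellow is pushed away or tipped (distance of tank_yellow_mid from where it was at the start of the episode above 0.03 m or angle between tank_yellow_mid's own z axis and vertical above 0.5 rad).
It fails at once if tank_blue is pushed away or tipped (distance of tank_blue_mid from where it was at the start of the episode above 0.03 m or angle between tank_blue_mid's own z axis and vertical above 0.5 rad).
It fails at once if refill is pushed away or tipped (distance of refill_mid from where it was at the start of the episode above 0.03 m or angle between refill_mid's own z axis and vertical above 0.5 rad).
It fails at once if motor is pushed away or tipped (distance of motor_mid from where it was at the start of the episode above 0.03 m or angle between motor_mid's own z axis and vertical above 0.5 rad).
It also fails if it takes over 72 s, if anything falls off the work surface, if the arm or the gripper's body presses on something with over 40 N, if the wrist force passes 120 N, or if a joint passes its speed limit or range.

## Robot

A 7-joint arm with a two-finger parallel gripper is mounted at the origin on the work surface. World frame = base frame: x ahead of the robot, y to its left, z up, the work surface at z = 0. Lengths are in m, angles in rad, forces in N, time in s.
With the tool pointing down it reaches from about 0.35 to 0.775 m from the base axis. Payload 3.1 kg.
Tool frame: the origin (TCP) lies where the fingers leave the gripper's body, on its centre line; the fingertips stand 73 mm ahead of it and the grasp point (between the pads) lies bot.hold_point_z ahead of it (bot.hold_point_z is the distance from the TCP to the grasp point, in m); x points along the fingers, z is the direction in which the jaws open and shut, and the axes are right-handed (so a half turn about x gives the same grasp; the last joint's range is limited). The gripper opens to 85 mm and grips with 20 to 120 N. Pads are 22 mm wide; open, the fingers measure 114 mm over their backs; the gripper's body (76 mm by 85 mm) begins 54 mm behind the grasp point. The pads swing forward as they close: fully open they stand 13 mm farther back than shut.
Start: joints at [-1.386, 0.311, 0.014, 1.512, -0.004, 1.319, -0.027], TCP at [0.124, 0.536, 0.304] pointing down, gripper open.
Joint ranges: [-2.7, 2.7], [-0.3, 1.91], [-1.27, 1.3], [0.12, 2.57], [-1.44, 4.58], [0.2, 2.03], [-3.05, 3.05]. Speed limits (rad/s): [2.79, 2.79, 3.14, 3.14, 3.14, 3.14, 3.14].

## Interface

Orientations are given as [roll, pitch, yaw] about the fixed x, y, z axes, in that order (R = Rz(yaw) Ry(pitch) Rx(roll)).
In Python, from rig import bot gives the robot as it stands. The module is installed in compiled form; this text tells all that it offers.
- The arm moves only by the tool apply_moves, never from a script. Its argument "commands" is a list of rows, each a list of 2 entries, a list of its own where there are three numbers: the shift along the world's x, y, z in cm, then the turn, a rotation vector about the world's x, y, z in rad. A call has 1 to 12 rows; each row shifts and turns the commanded pose from where the row before left it; what a row does not reach is not made up. A row lasts 1/12 s, in which the tool goes at most 41.7 mm and 7.16 degrees, less where a joint would pass 70% of its speed; a pose out of reach is approached as far as the arm can. A call with a gripper value outside its range is refused whole. "claw" is the opening, from 0 (shut) to 1 (fully open), set as the call begins (left out, the last holds). The fingers move at their own pace and stop on an object; the grip force is fixed at half the most. Time passes only in rows, so rows that do not move let the fingers close. It gives the time, the measured TCP pose, the force and the opening at its end, in the units of the state.
- bot.get_state(): the state, without advancing time (a new reading comes with each control period).
- bot.read_camera(name): name is "scene" or "side" or "wrist"; returns a dict with "color" (480x640x3 uint8, red, green, blue), "fov_y" (degrees; the focal length in pixels is half the picture's height over the tangent of half this angle, whatever the lens; pixels are square), "cx", "cy" (the principal point, pixels), "dist" ([k1, k2, p1, p2, k3] as OpenCV has them; the pictures are not rectified), "origin" and "orientation" of the camera in the world; the wrist camera has in their place "tool_from_camera" (4x4, takes a point from camera to tool coordinates, whose origin is the TCP and whose axes are the tool frame's). Camera axes: x right, y up, looking along -z (the intrinsics and any distortion apply to the point x, -y, -z); pixel columns grow to the right and rows downward; lengths in m; the calibration is good to about 2 mm. A picture is of the moment at which its call begins: read the wrist's pose just before it. There is no depth.
- bot.close_job(): hands the job in, once; it reports no verdict.
The state is a dict: "clock": time; "joint_pos": joint angles; "dq": joint speeds; "tau": joint torques, N m; "tool_pos": TCP position; "eef_rot": TCP orientation; "force": force on the tool from outside, world axes, zero at the start; "moment": the same for the moment, N m; "finger_gap": finger opening in m.
Only numpy, scipy, OpenCV 4.12 (cv2) and the standard library are available. Lean on these libraries where they do the work, as an engineer would, in place of code of your own. Each camera call takes 0.05 s, during which the arm holds its last target.

## Working session

There is one attempt and no reset: what is moved stays moved. The work goes in short steps, Python scripts to look and compute and a tool call to move; the robot and the scene stay as the last step left them, time stands still between calls to the robot, and variables do not carry over. Pictures are saved under pics/ and viewed, and the job is handed in when it is done.

Besides the shell and the picture viewer there is one more tool, called after "Emit:" in YAML: its name, and indented under it one key for each argument. apply_moves: Moves the arm, as the interface text tells. Its arguments: {"type":"object","properties":{"commands":{"type":"array","items":{"type":"array"}},"claw":{"type":"number"}},"required":["commands"]}

```bash
mkdir -p pics; cat > h.py <<'E'
import numpy as np, cv2
from rig import bot
from scipy.spatial.transform import Rotation as R
def K(c):
    f=240/np.tan(np.radians(c["fov_y"])/2); return np.array([[f,0,c["cx"]],[0,f,c["cy"]],[0,0,1]])
def snap(name,fn):
    st=bot.get_state(); c=bot.read_camera(name)
    cv2.imwrite("pics/"+fn,c["color"][:,:,::-1])
    import pickle
    if name=="wrist":
        T=np.eye(4);T[:3,:3]=R.from_euler('xyz',st["eef_rot"]).as_matrix();T[:3,3]=st["tool_pos"]
        c["T"]=T@c["tool_from_camera"]
    pickle.dump(c,open("pics/"+fn+".pkl","wb")); return c
E
python3 - <<'E'
from h import *
s=bot.get_state()
for k,v in s.items(): print(k,np.round(v,3))
print(bot.hold_point_z)
for n in ["scene","side","wrist"]:
    c=snap(n,n+"0.png")
    print(n,{k:(np.round(v,4).tolist() if not isinstance(v,str) else v) for k,v in c.items() if k not in("color",)})
E
```

```text
clock 0.0
joint_pos [-1.386  0.312  0.014  1.513 -0.004  1.319 -0.027]
dq [ 0.001 -0.    -0.     0.001 -0.002  0.003 -0.001]
tau [-0.0000e+00 -3.7991e+01  1.4600e-01 -2.3060e+01  1.2000e-02  1.4000e-02
  0.0000e+00]
tool_pos [0.124 0.535 0.303]
eef_rot [-3.112  1.568 -1.768]
force [-0.337  0.445  0.725]
moment [ 0.003 -0.009  0.061]
finger_gap 0.085
0.0539
scene {'fov_y': 48.6279, 'cx': 325.4306, 'cy': 233.4844, 'dist': [-0.1484, 0.0, 0.0, 0.0, 0.0], 'origin': [0.4538, 0.7508, 0.8304], 'orientation': [0.8187, 0.012, -2.9382]}
side {'fov_y': 55.1558, 'cx': 327.3432, 'cy': 235.5159, 'dist': [-0.0162, 0.0, 0.0, 0.0, 0.0], 'origin': [0.2187, -0.7504, 0.7431], 'orientation': [0.9695, 0.0248, -0.4871]}
wrist {'fov_y': 60.6854, 'cx': 322.2557, 'cy': 232.9375, 'dist': [-0.0758, 0.0, 0.0, 0.0, 0.0], 'tool_from_camera': [[-0.0003, 0.3199, -0.9475, -0.0692], [0.0002, 0.9475, 0.3199, 0.0816], [1.0, -0.0001, -0.0004, -0.0013], [0.0, 0.0, 0.0, 1.0]], 'T': [[0.2247, -0.9233, -0.3114, 0.0438], [0.9744, 0.2123, 0.0735, 0.5527], [-0.0018, -0.3199, 0.9474, 0.3721], [0.0, 0.0, 0.0, 1.0]]}
```

View pics/scene0.png

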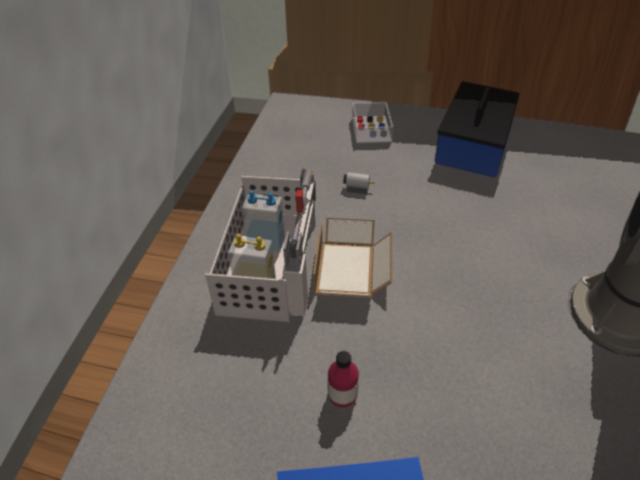

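View pics/side0.png

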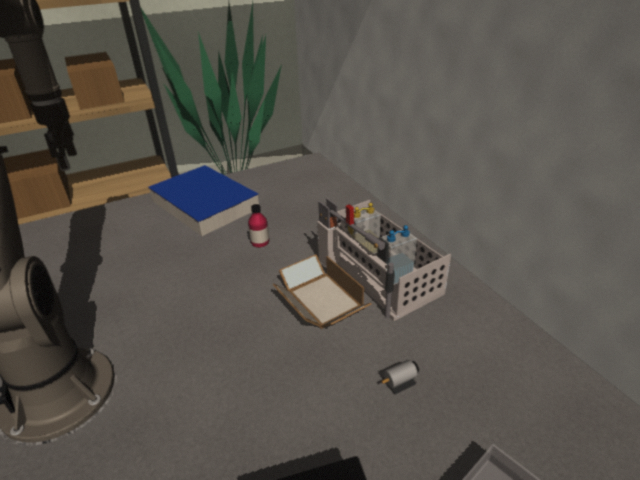

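View pics/wrist0.png

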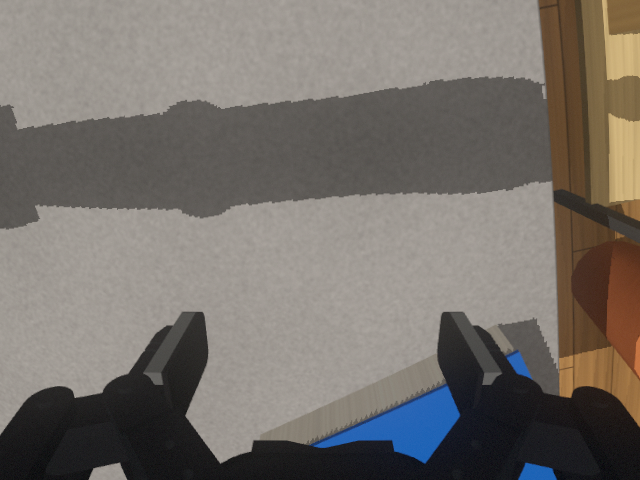

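```bash
python3 - <<'E'
import cv2
a=cv2.imread("pics/scene0.png");cv2.imwrite("pics/sc0z.png",cv2.resize(a[160:330,200:410],None,fx=3.7,fy=3.5,interpolation=cv2.INTER_CUBIC))
a=cv2.imread("pics/side0.png");cv2.imwrite("pics/si0z.png",cv2.resize(a[190:340,260:460],None,fx=4,fy=4,interpolation=cv2.INTER_CUBIC))
E
```

```text
(no output)
```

View pics/sc0z.png

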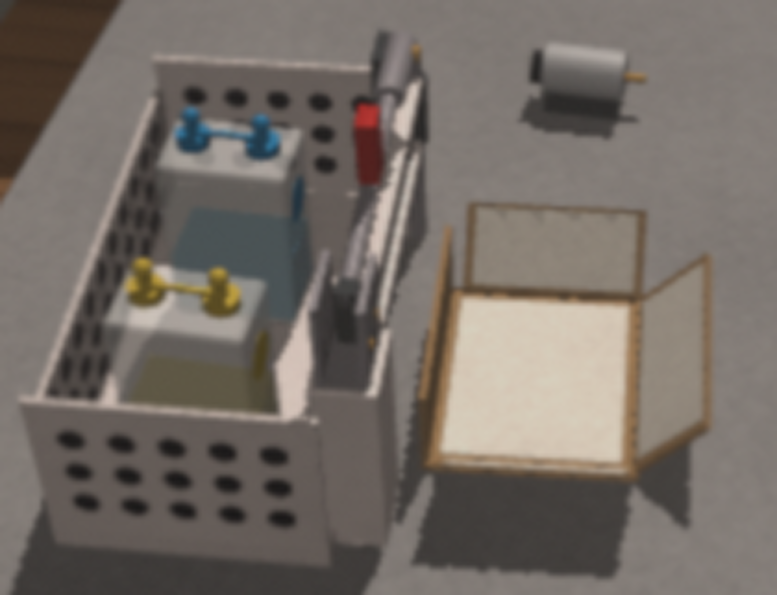

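View pics/si0z.png

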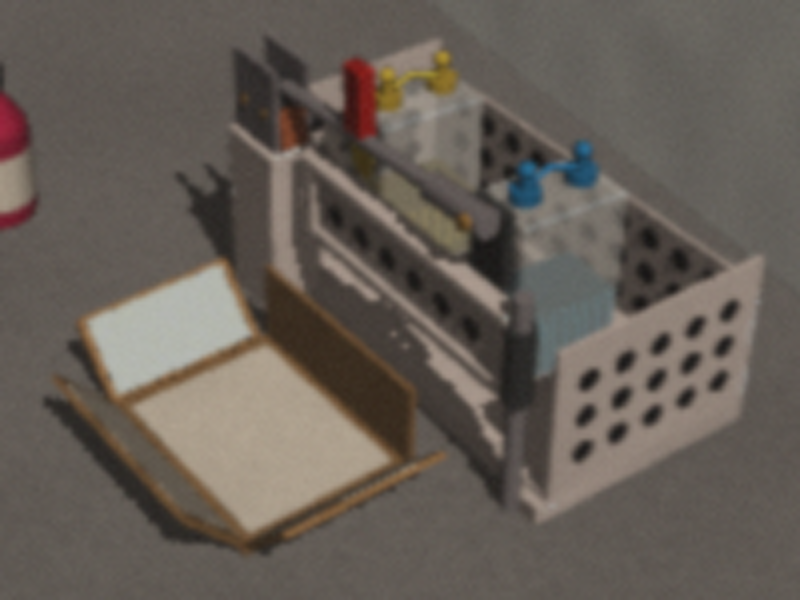

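```bash
cat >> h.py <<'E'
import pickle
def ld(fn): return pickle.load(open("pics/"+fn+".pkl","rb"))
def ray(c,px):
    p=cv2.undistortPoints(np.array([[px]],float),K(c),np.array(c["dist"]))[0,0]
    d=np.array([p[0],-p[1],-1.0])
    if "T" in c: Rm=c["T"][:3,:3];o=c["T"][:3,3]
    else: Rm=R.from_euler('xyz',c["orientation"]).as_matrix();o=np.array(c["origin"])
    d=Rm@d; return o,d/np.linalg.norm(d)
def onz(c,px,z):
    o,d=ray(c,px); return o+d*(z-o[2])/d[2]
def proj(c,P):
    if "T" in c: Rm=c["T"][:3,:3];o=c["T"][:3,3]
    else: Rm=R.from_euler('xyz',c["orientation"]).as_matrix();o=np.array(c["origin"])
    q=(np.atleast_2d(P)-o)@Rm; q=q*[1,-1,-1]
    return cv2.projectPoints(q,np.zeros(3),np.zeros(3),K(c),np.array(c["dist"]))[0][:,0]
def tri(*cp):
    A=np.zeros((3,3));b=np.zeros(3)
    rs=[ray(c,p) for c,p in cp]
    for o,d in rs:
        M=np.eye(3)-np.outer(d,d);A+=M;b+=M@o
    X=np.linalg.solve(A,b); return X,[np.linalg.norm((np.eye(3)-np.outer(d,d))@(X-o)) for o,d in rs]
E
python3 - <<'E'
from h import *
sc=ld("scene0.png");si=ld("side0.png")
f=lambda p:(200+p[0]/3.7,160+p[1]/3.5)
g=lambda p:(260+p[0]/4,190+p[1]/4)
for p in [(455,293),(633,298),(632,470),(432,465)]: print("scene tray",onz(sc,f(p),.004).round(4))
for p in [(130,400),(262,340),(395,460),(248,535)]: print("side tray",onz(si,g(p),.004).round(4))
def red(c,box):
    h=cv2.cvtColor(c["color"],cv2.COLOR_RGB2HSV);m=((h[...,0]<8)|(h[...,0]>174))&(h[...,1]>150)&(h[...,2]>80)
    n,l,s,ce=cv2.connectedComponentsWithStats(m.astype(np.uint8))
    return [(s[i].tolist(),ce[i].round(1).tolist()) for i in range(1,n) if s[i,4]>15]
print(red(sc,0),red(si,0))
print("tabtop",tri((sc,f((368,107))),(si,g((358,62)))))
# hinge top
print("rack corners z165?",tri((sc,f((28,400))),(si,g((440,42)))))
for p in [(330,562),(58,540)]: print("rack bottom",onz(sc,f(p),0).round(4))
for p in [(540,520),(742,405)]: print("rack bottom side",onz(si,g(p),0).round(4))
print("refill",onz(sc,(343,398),0), "motor",onz(si,(402,373),.03))
E
```

```text
scene tray [ 0.6406 -0.0787  0.004 ]
scene tray [ 0.5346 -0.0945  0.004 ]
scene tray [0.5149 0.0472 0.004 ]
scene tray [0.6236 0.0644 0.004 ]
side tray [0.5238 0.0459 0.004 ]
side tray [0.6204 0.057  0.004 ]
side tray [ 0.6366 -0.0784  0.004 ]
side tray [ 0.5343 -0.09    0.004 ]
[([358, 117, 5, 10, 29], [359.7, 121.2]), ([296, 190, 6, 22, 94], [298.7, 199.1])] [([346, 205, 8, 19, 88], [350.5, 213.8]), ([251, 222, 15, 8, 36], [258.7, 226.9]), ([253, 242, 15, 5, 32], [259.9, 244.4])]
tabtop (array([0.66268473, 0.00933468, 0.22014498]), [np.float64(0.000562732353773346), np.float64(0.0005627323537731991)])
rack corners z165? (array([0.80853655, 0.15304526, 0.11680844]), [np.float64(0.001499272293377715), np.float64(0.00149927229337748)])
rack bottom [0.6622 0.1412 0.    ]
rack bottom [0.81   0.1555 0.    ]
rack bottom side [ 0.6844 -0.1565  0.    ]
rack bottom side [ 0.8454 -0.1364  0.    ]
refill [0.52838231 0.28749566 0.        ] motor [ 0.59647965 -0.30320133  0.03      ]
```

Emit:
apply_moves:
  commands:
    - [[2.3,-2.7,0.3],[0,0,-0.061]]
    - [[2.3,-2.7,0.3],[0,0,-0.061]]
    - [[2.3,-2.7,0.3],[0,0,-0.061]]
    - [[2.3,-2.7,0.3],[0,0,-0.061]]
    - [[2.3,-2.7,0.3],[0,0,-0.061]]
    - [[2.3,-2.7,0.3],[0,0,-0.061]]
    - [[2.3,-2.7,0.3],[0,0,-0.061]]
    - [[2.3,-2.7,0.3],[0,0,-0.061]]
    - [[2.3,-2.7,0.3],[0,0,-0.061]]
    - [[2.3,-2.7,0.3],[0,0,-0.061]]
  claw: 0

```text
clock: 0.98
tool_pos: [0.3543, 0.2643, 0.3339]
eef_rot: [1.865, 1.571, 2.596]
force: [-0.5, 0.9, -0.4]
finger_gap: 0.0001
```

Emit:
apply_moves:
  commands:
    - [[2.3,-2.7,0.3],[0,0,-0.061]]
    - [[2.3,-2.7,0.3],[0,0,-0.061]]
    - [[2.3,-2.7,0.3],[0,0,-0.061]]
    - [[2.3,-2.7,0.3],[0,0,-0.061]]
    - [[2.3,-2.7,0.3],[0,0,-0.061]]
    - [[2.3,-2.7,0.3],[0,0,-0.061]]
    - [[2.3,-2.7,0.3],[0,0,-0.061]]
    - [[2.3,-2.7,0.3],[0,0,-0.061]]
    - [[2.3,-2.7,0.3],[0,0,-0.061]]
    - [[2.3,-2.7,0.3],[0,0,-0.061]]
    - [[0,0,0],[0,0,0]]
    - [[0,0,0],[0,0,0]]

```text
clock: 1.98
tool_pos: [0.5841, -0.0069, 0.363]
eef_rot: [-2.253, 1.568, -2.134]
force: [-0.1, 0.2, 0.2]
finger_gap: -0.0
```

```bash
python3 - <<'E'
from h import *
c=snap("wrist","w1.png"); print(c["T"].round(3)); s=bot.get_state(); print(s["tool_pos"],s["eef_rot"],s["joint_pos"],s["force"])
print(R.from_euler('xyz',s["eef_rot"]).as_matrix().round(3))
E
```

```text
[[ 0.993 -0.113 -0.037  0.575]
 [ 0.119  0.94   0.32   0.074]
 [-0.002 -0.322  0.947  0.432]
 [ 0.     0.     0.     1.   ]]
[ 0.58357894 -0.00448532  0.36312134] [ 3.02644801  1.56918492 -3.13381474] [-0.46142664  0.40518423  0.65827319  1.31664996 -0.2438778   1.50157772
  0.29698606] [-0.26994694  0.60450699  0.37411564]
[[-0.002 -0.123  0.992]
 [-0.     0.992  0.123]
 [-1.     0.    -0.002]]
```

View pics/w1.png

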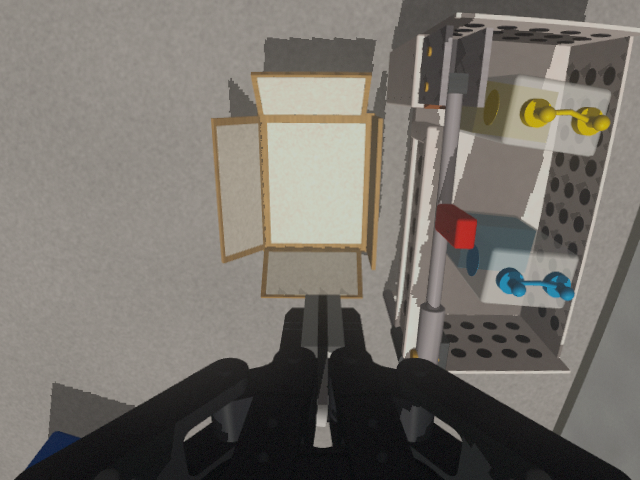

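```bash
python3 - <<'E'
from h import *
c=ld("w1.png");sc=ld("scene0.png");si=ld("side0.png")
P=[onz(c,p,.004) for p in [(262,118),(369,118),(367,248),(264,248)]]
for p in P: print(p.round(4))
print("centre",np.mean(P,0).round(4),"sizes",np.linalg.norm(P[0]-P[1]),np.linalg.norm(P[1]-P[2]),np.linalg.norm(P[2]-P[3]),np.linalg.norm(P[3]-P[0]))
v=P[0]+P[1]-P[2]-P[3]; print("yaw",np.arctan2(-v[0],v[1])); u=P[1]+P[2]-P[0]-P[3]; print(np.arctan2(u[1],u[0]))
print("front flap edge",[onz(c,p,.045).round(4) for p in [(213,119),(222,262)]])
print("right flap edge",[onz(c,p,.045).round(4) for p in [(262,296),(361,296)]])
print("left flap edge",[onz(c,p,.045).round(4) for p in [(253,73),(370,75)]])
# bolt axis line at z~0.175
b=[onz(c,p,z) for p,z in [((455,95),.167),((432,310),.178)]]; print("bolt",np.array(b).round(4), np.arctan2(-(b[0]-b[1])[0],(b[0]-b[1])[1]))
f=lambda p:(200+p[0]/3.7,160+p[1]/3.5)
g=lambda p:(260+p[0]/4,190+p[1]/4)
h=cv2.cvtColor(c["color"],cv2.COLOR_RGB2HSV);m=((h[...,0]<8)|(h[...,0]>174))&(h[...,1]>150)&(h[...,2]>200)
ys,xs=np.where(m);print("red bright",xs.min(),xs.max(),ys.min(),ys.max(),xs.mean(),ys.mean())
a=c["color"][190:260,420:490,::-1]; cv2.imwrite("pics/w1tab.png",cv2.resize(a,None,fx=8,fy=8,interpolation=cv2.INTER_CUBIC))
a=c["color"][0:380,380:,::-1]; cv2.imwrite("pics/w1rack.png",cv2.resize(a,None,fx=1.55,fy=1.55,interpolation=cv2.INTER_CUBIC)[:590])
E
```

```text
[0.5161 0.0441 0.004 ]
[0.6238 0.057  0.004 ]
[ 0.6432 -0.0825  0.004 ]
[ 0.5288 -0.0963  0.004 ]
centre [ 0.578  -0.0194  0.004 ] sizes 0.10846443596172224 0.14077492604654956 0.11517214213864553 0.14096221649764365
yaw 0.11424360982207317
0.11937357272901218
front flap edge [array([0.4767, 0.0411, 0.045 ]), array([ 0.4913, -0.1006,  0.045 ])]
right flap edge [array([ 0.535 , -0.1344,  0.045 ]), array([ 0.6388, -0.1218,  0.045 ])]
left flap edge [array([0.5106, 0.0852, 0.045 ]), array([0.6144, 0.0958, 0.045 ])]
bolt [[ 0.6563  0.084   0.167 ]
 [ 0.6683 -0.0598  0.178 ]] 0.08335539563454822Traceback (most recent call last):
  File "<stdin>", line 15, in <module>
    return umr_minimum(a, axis, None, out, keepdims, initial, where)
ValueError: zero-size array to reduction operation minimum which has no identity
```

Emit:
apply_moves:
  commands:
    - [[-3.3,-0.7,-2.0],[0,0,0]]
    - [[-3.3,-0.7,-2.0],[0,0,0]]
    - [[-3.3,-0.7,-2.0],[0,0,0]]
    - [[-3.3,-0.7,-2.0],[0,0,0]]
    - [[0,0,-3.0],[0,0,0]]
    - [[0,0,-3.0],[0,0,0]]
    - [[0,0,-3.0],[0,0,0]]
    - [[0,0,-3.0],[0,0,0]]
    - [[0,0,-3.0],[0,0,0]]
    - [[0,0,-3.3],[0,0,0]]
    - [[0,0,0],[0,0,0]]

```text
clock: 2.95
tool_pos: [0.4464, -0.0293, 0.0961]
eef_rot: [2.937, 1.558, 3.064]
force: [-0.8, -0.5, -0.1]
finger_gap: 0.0004
```

Emit:
apply_moves:
  commands:
    - [[0.6,0.07,0],[0,0,0]]
    - [[0.6,0.07,0],[0,0,0]]
    - [[0.6,0.07,0],[0,0,0]]
    - [[0.6,0.07,0],[0,0,0]]
    - [[0.6,0.07,0],[0,0,0]]
    - [[0.6,0.07,0],[0,0,0]]
    - [[0.6,0.07,0],[0,0,0]]
    - [[0.6,0.07,0],[0,0,0]]
    - [[0,0,0],[0,0,0]]

```text
clock: 3.7
tool_pos: [0.5017, -0.0262, 0.1012]
eef_rot: [-0.3, 1.568, -0.175]
force: [0.9, -0.8, 0.5]
finger_gap: 0.0005
```

```bash
python3 - <<'E'
from h import *
c=snap("wrist","w2.png");s=bot.get_state(); print(s["tool_pos"],s["force"])
t=np.array([.578,-.017]);ex=np.array([.993,.12]);ey=np.array([-.12,.993]);d=s["tool_pos"][:2]-t;print(d@ex,d@ey)
E
```

```text
[ 0.50086368 -0.02638237  0.10101781] [ 0.49367096  0.27046675 -0.48694017]
-0.07772225480390754 -6.033576431770393e-05
```

View pics/w2.png

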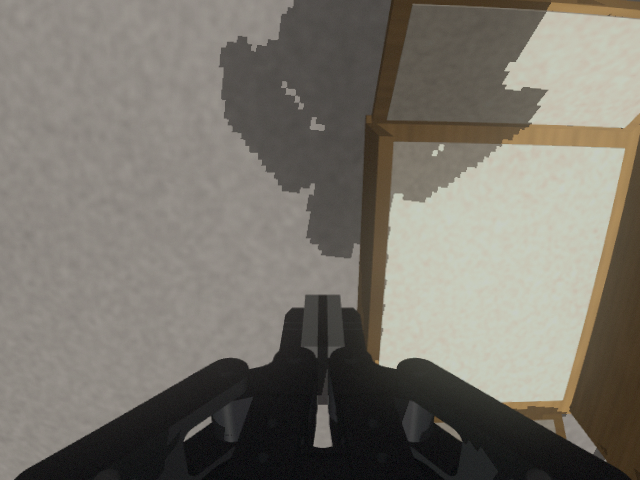

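Emit:
apply_moves:
  commands:
    - [[0.3,0.04,0],[0,0,0]]
    - [[0.2,0.02,0],[0,0,0]]
    - [[0,0,0],[0,0,0]]

```text
clock: 4.0
tool_pos: [0.5049, -0.0259, 0.1008]
eef_rot: [-1.051, 1.571, -0.927]
force: [-0.4, 0.4, 0.2]
finger_gap: 0.0002
```

```bash
python3 - <<'E'
from h import *
c=snap("wrist","w3.png");s=bot.get_state(); print(s["tool_pos"],s["force"])
E
```

```text
[ 0.50476733 -0.02586942  0.10082253] [ 1.51690146  0.5145923  -0.58646051]
```

View pics/w3.png

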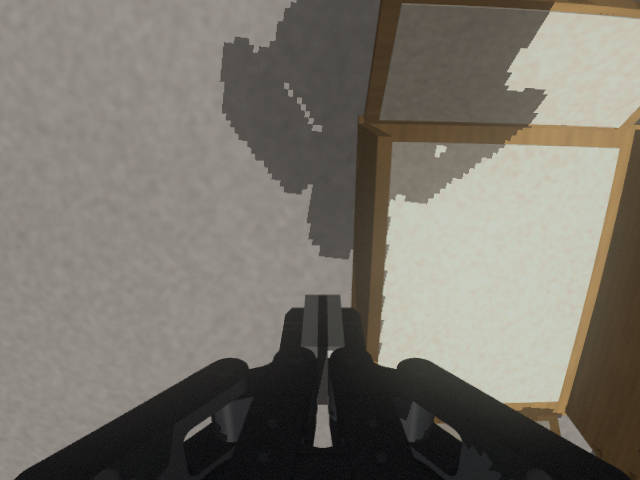

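```bash
cat >> h.py <<'E'
t=np.array([.578,-.017,0]);ex=np.array([.9928,.12,0]);ey=np.array([-.12,.9928,0])
def onplane(c,px,n,d):
    o,v=ray(c,px);o=o-t; s=(d-o@n)/(v@n); X=o+s*v; return np.array([X@ex,X@ey,X[2]])
E
python3 - <<'E'
from h import *
c=ld("w3.png")
X=onplane(c,(359,117),ey,.072);print(X, np.arctan2(X[2]-.004,-.06-X[0]))
print([ (onz(c,p,.004)-t)@np.array([ex,ey]).T for p in [(391,142),(382,124),(618,148),(378,355)]])
c=ld("w2.png")
X=onplane(c,(367,118),ey,.072);print(X)
E
```

```text
[-0.05748859  0.072      -0.01575229] -1.697263134534233
[array([-0.04610958,  0.06333548]), array([-0.0500382 ,  0.07033455]), array([0.04997724, 0.06279919]), array([-0.0464635 , -0.03682156])]
[-0.05791925  0.072      -0.005967  ]
```

```bash
python3 - <<'E'
from h import *
a=snap("scene","s3.png")["color"];b=snap("side","d3.png")["color"]
A=cv2.resize(a[190:330,290:430],None,fx=4,fy=4,interpolation=cv2.INTER_CUBIC)
B=cv2.resize(b[230:345,230:380],None,fx=4,fy=4,interpolation=cv2.INTER_CUBIC)
cv2.imwrite("pics/s3z.png",A[:,:,::-1]);cv2.imwrite("pics/d3z.png",B[:,:,::-1])
E
```

```text
(no output)
```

View pics/s3z.png

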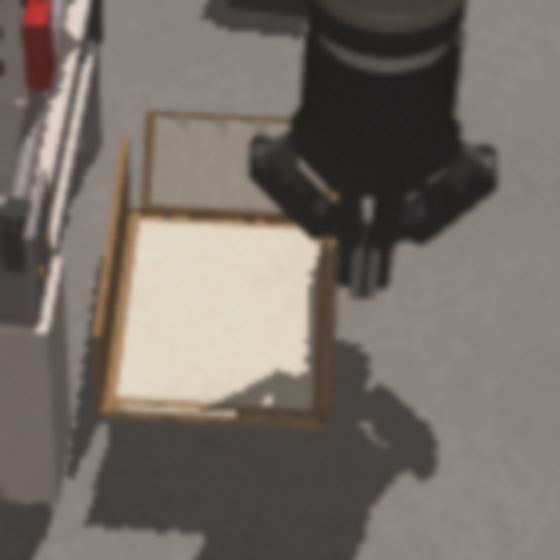

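View pics/d3z.png

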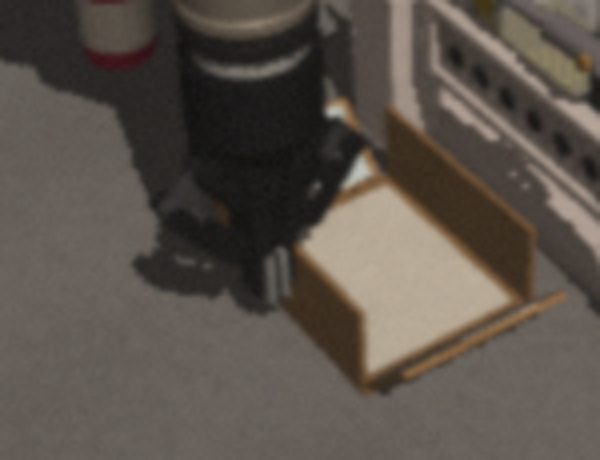

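Emit:
apply_moves:
  commands:
    - [[-2.0,-0.24,0],[0,0,0]]
    - [[0,0,4],[0,0,0]]
    - [[0,0,4],[0,0,0]]
    - [[1.33,2.98,0],[0,0,0]]
    - [[1.33,2.98,0],[0,0,0]]
    - [[1.33,2.98,0],[0,0,0]]
    - [[1.33,2.98,0],[0,0,0]]
    - [[1.33,2.98,0],[0,0,0]]
    - [[0,0,0],[0,0,0]]
    - [[0,0,-4],[0,0,0]]
    - [[0,0,-4],[0,0,0]]
    - [[0,0,0],[0,0,0]]

```text
clock: 5.15
tool_pos: [0.5452, 0.1204, 0.0938]
eef_rot: [-3.026, 1.555, -2.902]
force: [-1.6, -0.1, -2.4]
finger_gap: -0.0002
```

```bash
python3 - <<'E'
from h import *
s=bot.get_state(); d=s["tool_pos"]-t;print(s["tool_pos"],d@ex,d@ey,s["force"])
E
```

```text
[0.54520453 0.12042309 0.09378943] -0.016068569009974967 0.1403691000546751 [-1.63561682 -0.10831099 -2.37815058]
```

Emit:
apply_moves:
  commands:
    - [[0.07,-0.6,0.1],[0,0,0]]
    - [[0.07,-0.6,0.1],[0,0,0]]
    - [[0.07,-0.6,0],[0,0,0]]
    - [[0.07,-0.6,0],[0,0,0]]
    - [[0.07,-0.6,0],[0,0,0]]
    - [[0.07,-0.6,0],[0,0,0]]
    - [[0.07,-0.6,0],[0,0,0]]
    - [[0.07,-0.6,0],[0,0,0]]
    - [[0.05,-0.4,0],[0,0,0]]
    - [[0,0,0],[0,0,0]]

```text
clock: 5.98
tool_pos: [0.5573, 0.0666, 0.1028]
eef_rot: [-1.744, 1.569, -1.623]
force: [-0.1, -0.1, 1.0]
finger_gap: 0.0004
```

```bash
python3 - <<'E'
from h import *
s=bot.get_state(); d=s["tool_pos"]-t;print(s["tool_pos"],d@ex,d@ey,s["force"])
snap("wrist","w4.png")
a=snap("scene","s4.png")["color"];b=snap("side","d4.png")["color"]
A=cv2.resize(a[190:330,290:430],None,fx=4,fy=4,interpolation=cv2.INTER_CUBIC)
B=cv2.resize(b[220:345,230:380],None,fx=4,fy=4,interpolation=cv2.INTER_CUBIC)
cv2.imwrite("pics/s4z.png",A[:,:,::-1]);cv2.imwrite("pics/d4z.png",B[:,:,::-1])
E
```

```text
[0.55725009 0.06657985 0.10281586] -0.010570932189125302 0.08546806059335416 [-0.13615077 -0.10357838  0.96995717]
```

View pics/d4z.png

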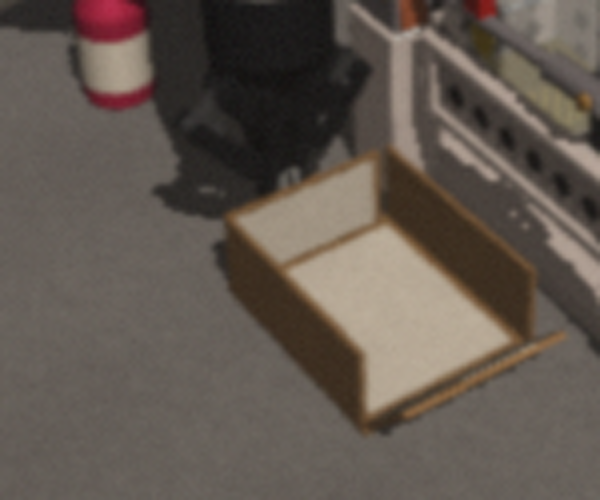

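View pics/s4z.png

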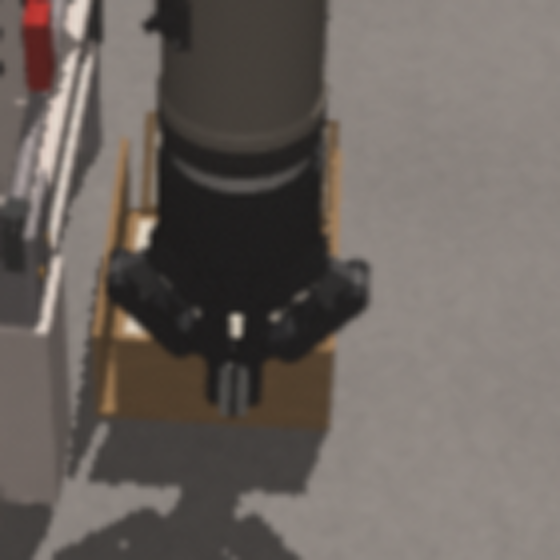

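View pics/w4.png

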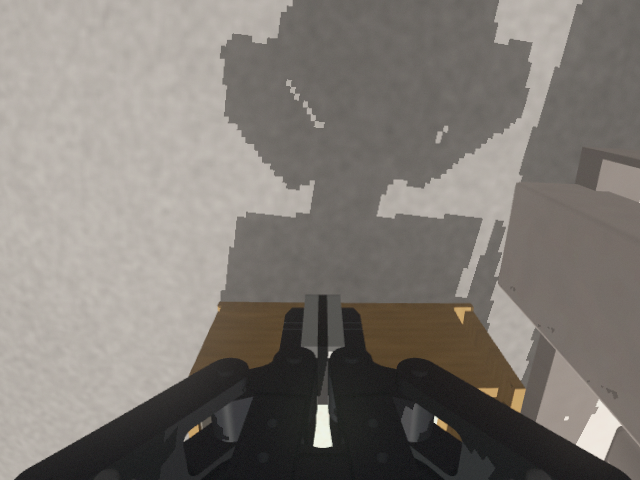

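Emit:
apply_moves:
  commands:
    - [[-0.25,2.0,0],[0,0,0]]
    - [[0,0,4],[0,0,0]]
    - [[0,0,4],[0,0,0]]
    - [[0.43,-3.55,0],[0,0,0]]
    - [[0.43,-3.55,0],[0,0,0]]
    - [[0.43,-3.55,0],[0,0,0]]
    - [[0.43,-3.55,0],[0,0,0]]
    - [[0.43,-3.55,0],[0,0,0]]
    - [[0.43,-3.55,0],[0,0,0]]
    - [[0.43,-3.55,0],[0,0,0]]
    - [[0,0,0],[0,0,0]]

```text
clock: 7.05
tool_pos: [0.583, -0.1711, 0.1835]
eef_rot: [-1.685, 1.561, -1.573]
force: [-1.4, -2.1, 0.2]
finger_gap: 0.0002
```

```bash
python3 - <<'E'
from h import *
s=bot.get_state(); d=s["tool_pos"]-t;print(s["tool_pos"],d@ex,d@ey,s["force"])
c=snap("wrist","w5.png")
E
```

```text
[ 0.58299644 -0.17107388  0.18345562] -0.013528397733993785 -0.1535641169342792 [-1.35638107 -2.1232159   0.16510017]
```

View pics/w5.png

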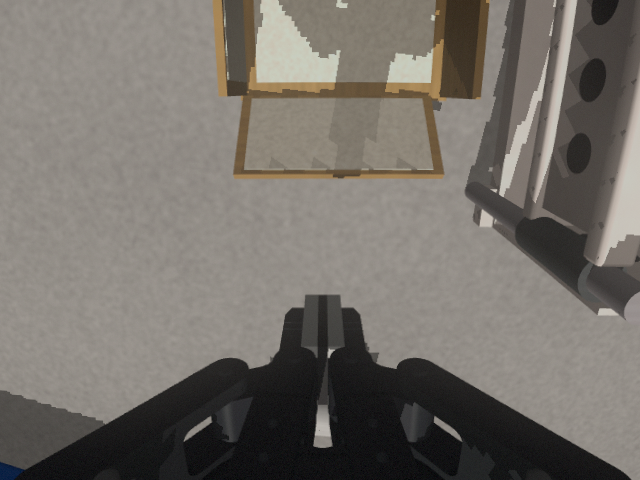

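Emit:
apply_moves:
  commands:
    - [[0,0,-4],[0,0,0]]
    - [[0,0,-4],[0,0,0]]
    - [[-0.07,0.6,0],[0,0,0]]
    - [[-0.07,0.6,0],[0,0,0]]
    - [[-0.07,0.6,0],[0,0,0]]
    - [[-0.07,0.6,0],[0,0,0]]
    - [[-0.07,0.6,0],[0,0,0]]
    - [[-0.07,0.6,0],[0,0,0]]
    - [[-0.07,0.6,0],[0,0,0]]
    - [[-0.07,0.6,0],[0,0,0]]
    - [[-0.07,0.6,0],[0,0,0]]
    - [[-0.07,0.6,0],[0,0,0]]

```text
clock: 8.1
tool_pos: [0.5782, -0.1022, 0.1033]
eef_rot: [-1.34, 1.564, -1.216]
force: [3.0, -12.5, -4.5]
finger_gap: 0.0001
```

Emit:
apply_moves:
  commands:
    - [[-0.06,0.5,0],[0,0,0]]
    - [[0,0,0],[0,0,0]]

```text
clock: 8.27
tool_pos: [0.578, -0.1017, 0.1033]
eef_rot: [-1.339, 1.557, -1.218]
force: [3.8, -12.3, -4.3]
finger_gap: 0.0003
```

```bash
python3 - <<'E'
from h import *
s=bot.get_state(); d=s["tool_pos"]-t;print(s["tool_pos"],d@ex,d@ey,s["force"])
a=snap("scene","s6.png")["color"]
A=cv2.resize(a[190:330,290:430],None,fx=4,fy=4,interpolation=cv2.INTER_CUBIC)
cv2.imwrite("pics/s6z.png",A[:,:,::-1])
E
```

```text
[ 0.57802508 -0.10174096  0.10330944] -0.01014401728647262 -0.08413383541876433 [  3.77792368 -12.33870284  -4.32988852]
```

View pics/s6z.png

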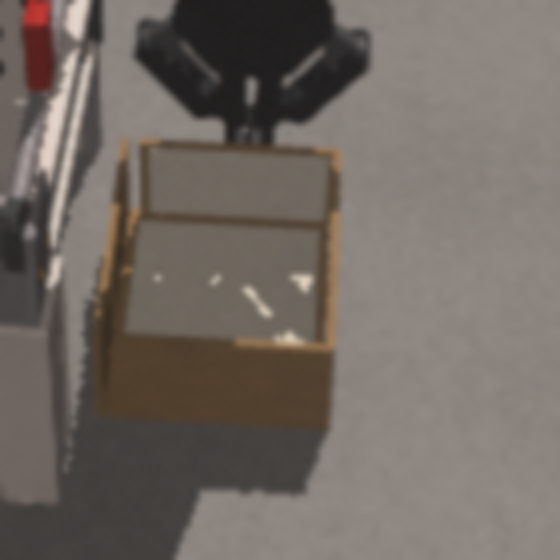

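Emit:
apply_moves:
  commands:
    - [[0.24,-2.0,0],[0,0,0]]
    - [[0.24,-2.0,0],[0,0,0]]
    - [[0,0,4],[0,0,0]]
    - [[0,0,4],[0,0,0]]
    - [[0,0,4],[0,0,0]]
    - [[0,0,4],[0,0,0]]
    - [[0,0,4],[0,0,0]]
    - [[1.5,2.5,3],[0,0,0]]
    - [[1.5,2.5,2],[0,0,0]]
    - [[1.7,2.3,0],[0,0,0]]
    - [[1.5,1.0,0],[0,0,0]]
    - [[0,0,0],[0,0,0]]

```text
clock: 9.32
tool_pos: [0.6464, -0.0448, 0.3513]
eef_rot: [1.489, 1.566, 1.622]
force: [-0.4, 0.7, -0.3]
finger_gap: -0.0001
```

Emit:
apply_moves:
  commands:
    - [[0,0,0],[0,0,0]]
    - [[0,0,0],[0,0,0]]
  claw: 1

```text
clock: 9.48
tool_pos: [0.6432, -0.0523, 0.352]
eef_rot: [-3.104, 1.568, -2.981]
force: [-0.5, -0.3, -0.0]
finger_gap: 0.0233
```

```bash
python3 - <<'E'
from h import *
s=bot.get_state(); d=s["tool_pos"]-t;print(s["tool_pos"],d@ex,d@ey,s["force"])
print(R.from_euler('xyz',s["eef_rot"]).as_matrix().round(3))
for n in ("wrist","scene","side"): snap(n,n[0:2]+"7.png")
a=cv2.imread("pics/si7.png");cv2.imwrite("pics/si7z.png",cv2.resize(a[190:340,260:460],None,fx=4,fy=4,interpolation=cv2.INTER_CUBIC))
a=cv2.imread("pics/sc7.png");cv2.imwrite("pics/sc7z.png",cv2.resize(a[160:330,200:410],None,fx=3.5,fy=3.5,interpolation=cv2.INTER_CUBIC))
E
```

```text
[ 0.64315185 -0.05227586  0.35195296] 0.06044965513280396 -0.04284009430050364 [-0.54255203 -0.32383606 -0.01387843]
[[-0.003 -0.123  0.992]
 [-0.     0.992  0.123]
 [-1.    -0.    -0.003]]
```

View pics/wr7.png

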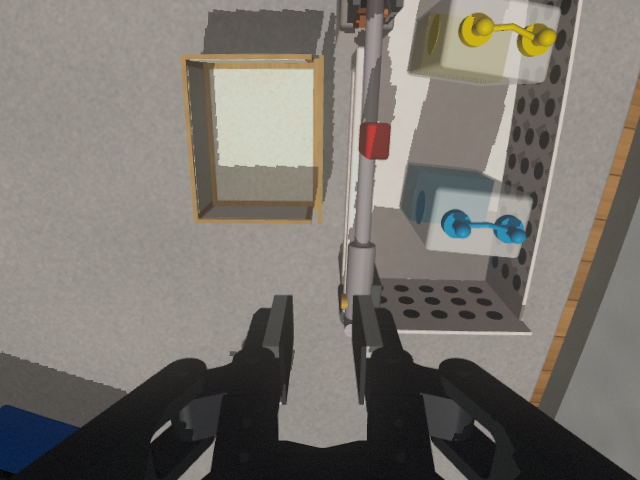

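View pics/si7z.png

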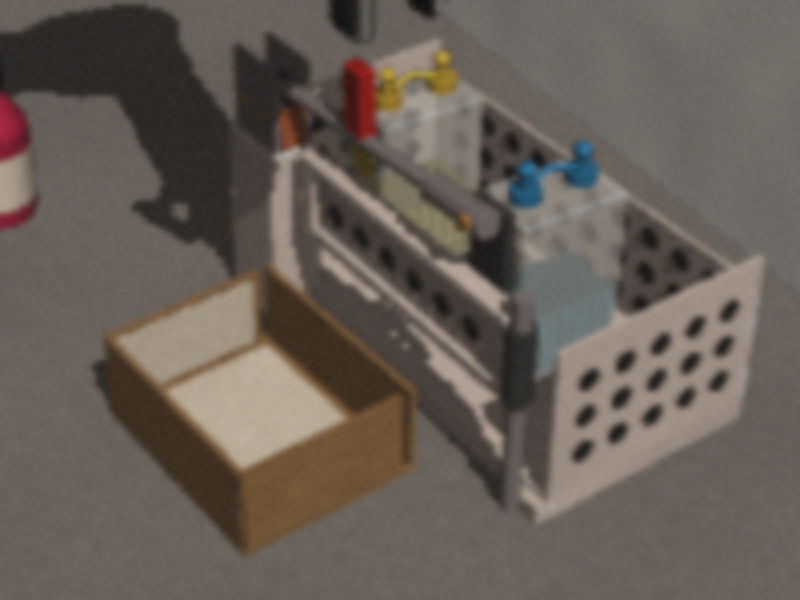

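View pics/sc7z.png

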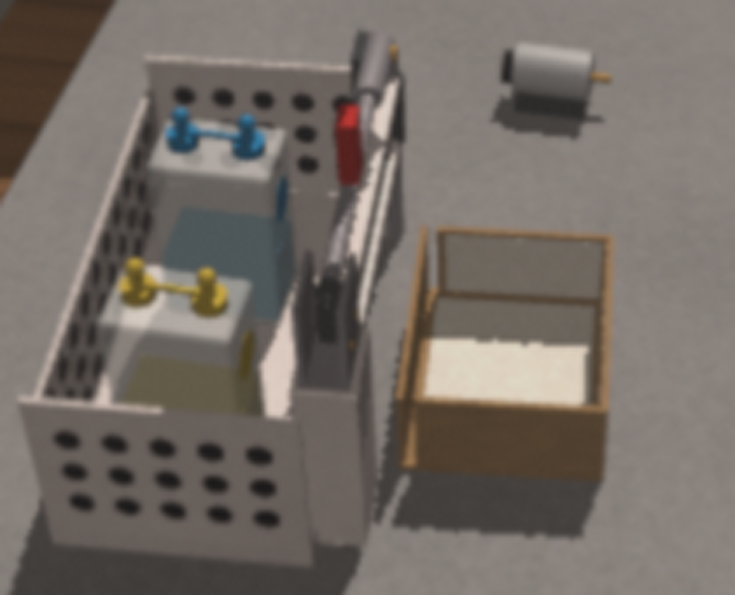

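```bash
python3 - <<'E'
from h import *
c=ld("wr7.png")
a=c["color"][100:180,335:415,::-1]; cv2.imwrite("pics/w7tab.png",cv2.resize(a,None,fx=7,fy=7,interpolation=cv2.INTER_CUBIC))
w5=ld("w5.png"); print("pole foot",onz(w5,(478,192),0.0))
g=lambda p:(260+p[0]/4,190+p[1]/4)
si=ld("si7.png"); print("foot side",onz(si,g((512,502)),0))
print("pole top",tri((c,(349,328)),(si,g((522,293)))))
for p,z in [((376,15),.167),((366,200),.174),((360,245),.178)]: print("bolt",onz(c,p,z).round(4))
E
```

```text
pole foot [ 0.67912435 -0.13872887  0.        ]
foot side [ 6.78768066e-01 -1.36993525e-01  1.11022302e-16]
pole top (array([ 0.6749332 , -0.13632662,  0.15070453]), [np.float64(0.001284903016457141), np.float64(0.0012849030164569868)])
bolt [0.6578 0.0758 0.167 ]
bolt [ 0.6676 -0.03    0.174 ]
bolt [ 0.6678 -0.0585  0.178 ]
```

View pics/w7tab.png

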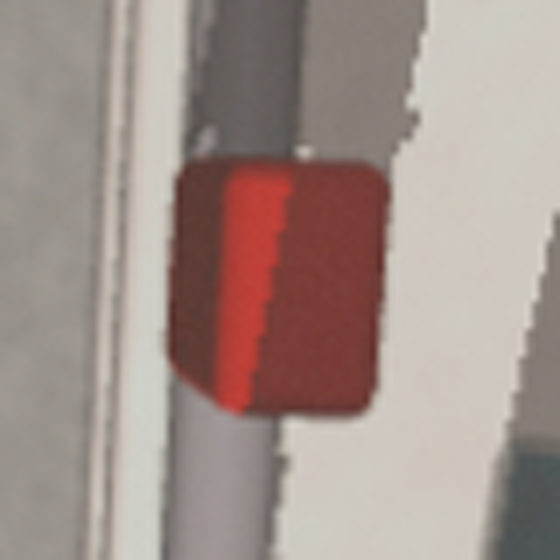

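```bash
python3 - <<'E'
from h import *
c=ld("wr7.png"); sc=ld("sc7.png"); si=ld("si7.png")
q=[(335+x/7,100+y/7) for x,y in [(228,165),(388,165),(375,415),(217,400)]]
P=np.array([onz(c,p,.22) for p in q]);print(P.round(4),P.mean(0), np.linalg.norm(P[0]-P[1]),np.linalg.norm(P[1]-P[2]))
def redbox(c,lo):
    h=cv2.cvtColor(c["color"],cv2.COLOR_RGB2HSV);m=((h[...,0]<10)|(h[...,0]>172))&(h[...,1]>130)&(h[...,2]>60)
    n,l,s,ce=cv2.connectedComponentsWithStats(m.astype(np.uint8))
    return [(s[i].tolist(),ce[i].round(1).tolist()) for i in range(1,n) if s[i,4]>40]
print(redbox(sc,0),redbox(si,0))
X,e=tri((c,np.mean(q,0)),(sc,(200+347/3.5,160+108/3.5)),(si,(260+358/4,190+65/4)));print("tab top",X,e)
for u in [(X)]:
    print("proj",proj(sc,X),proj(si,X),proj(c,X))
h=np.array([.679,-.138,0]);d=X-h;print("r hinge-tab",np.linalg.norm(d[:2]),"yaw",np.arctan2(-d[0],d[1]))
E
```

```text
[[0.6562 0.018  0.22  ]
 [0.6671 0.0195 0.22  ]
 [0.6691 0.0025 0.22  ]
 [0.6579 0.0021 0.22  ]] [0.66258505 0.01051527 0.22      ] 0.010951986183102738 0.017101747457892877
[([296, 190, 7, 22, 121], [299.0, 200.5]), ([329, 362, 29, 29, 611], [342.8, 376.3])] [([346, 205, 8, 20, 140], [349.5, 214.3]), ([249, 213, 18, 17, 255], [257.1, 221.4]), ([252, 242, 16, 5, 44], [259.8, 244.3])]
tab top [0.66295319 0.00975215 0.21869336] [np.float64(0.0007591427305391542), np.float64(0.0013800824301969062), np.float64(0.001100822614400063)]
proj [[299.54791237 191.4872213 ]] [[349.7168632  205.80325687]] [[378.30363547 142.46550943]]
r hinge-tab 0.14862098965666984 yaw 0.10818227261010642
```

Emit:
apply_moves:
  commands:
    - [[1.0,3.1,0],[0,0,-0.015]]
    - [[1.0,3.1,0],[0,0,0]]
    - [[0,0,-2.5],[0,0,0]]
    - [[0,0,-2.5],[0,0,0]]
    - [[0,0,0],[0,0,0]]
    - [[0,0,0],[0,0,0]]
    - [[0,0,0],[0,0,0]]

```text
clock: 10.22
tool_pos: [0.6641, 0.0089, 0.3044]
eef_rot: [-0.358, 1.569, -0.25]
force: [0.6, -0.2, 0.0]
finger_gap: 0.0858
```

```bash
python3 - <<'E'
from h import *
s=bot.get_state(); print(s["tool_pos"],s["force"],s["finger_gap"])
Rm=R.from_euler('xyz',s["eef_rot"]).as_matrix();print(Rm.round(3))
c=snap("wrist","w8.png")
print(proj(c,[[.663,.0098,.2187]]), proj(c,[s["tool_pos"]+Rm[:,0]*.0539]))
E
```

```text
[0.66413889 0.008867   0.30438719] [ 0.62775776 -0.20573256  0.04633384] 0.085820589647925
[[ 0.002 -0.107  0.994]
 [-0.     0.994  0.107]
 [-1.    -0.001  0.002]]
[[318.61943373 294.90200175]] [[321.26957551 339.66213885]]
```

View pics/w8.png

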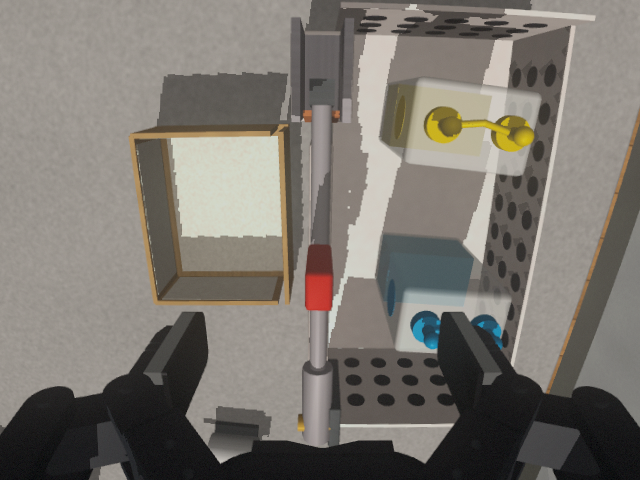

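Emit:
apply_moves:
  commands:
    - [[-0.1,0.1,-2.3],[0,0,0]]
    - [[0,0,-2.2],[0,0,0]]
    - [[0,0,0],[0,0,0]]
    - [[0,0,0],[0,0,0]]

```text
clock: 10.6
tool_pos: [0.6629, 0.0108, 0.2584]
eef_rot: [2.639, 1.571, 2.748]
force: [0.5, 0.1, -0.6]
finger_gap: 0.0851
```

Emit:
apply_moves:
  commands:
    - [[0,0,0],[0,0,0]]
    - [[0,0,0],[0,0,0]]
    - [[0,0,0],[0,0,0]]
    - [[0,0,0],[0,0,0]]
    - [[0,0,0],[0,0,0]]
    - [[0,0,0],[0,0,0]]
    - [[0,0,0],[0,0,0]]
    - [[0,0,0],[0,0,0]]
  claw: 0

```text
clock: 11.27
tool_pos: [0.6625, 0.0111, 0.2581]
eef_rot: [2.691, 1.57, 2.799]
force: [-1.9, 0.8, 2.4]
finger_gap: 0.0112
```

```bash
python3 - <<'E'
from h import *
s=bot.get_state(); print(s["tool_pos"],s["force"],s["finger_gap"])
c=snap("wrist","w9.png"); snap("side","si9.png")
a=cv2.imread("pics/si9.png");cv2.imwrite("pics/si9z.png",cv2.resize(a[150:300,280:480],None,fx=4,fy=4,interpolation=cv2.INTER_CUBIC))
# path
yaw=.105;u=np.array([-np.sin(yaw),np.cos(yaw),0]);z=np.array([0,0,1.]);hinge=np.array([.679,-.138,0])
def tcp(th,draw,h0):
    a=-.06+th;L=.110-draw
    g=u*(L*np.cos(a)-.031*np.sin(a))+z*(L*np.sin(a)+.031*np.cos(a))
    return g+h0*(-np.sin(th)*u+np.cos(th)*z)
p0=tcp(0,0,.054)
for th,dr in [(.06,0),(.12,0),(.17,0),(.17,.02),(.17,.035),(.17,.053)]: print(th,dr,((tcp(th,dr,.054)-p0)*100).round(2))
E
```

```text
[0.66252955 0.01108148 0.25812642] [-1.89976085  0.81115485  2.42762929] 0.011162382054130318
0.06 0 [ 0.05 -0.49  0.66]
0.12 0 [ 0.11 -1.01  1.28]
0.17 0 [ 0.16 -1.48  1.78]
0.17 0.02 [ 0.36 -3.46  1.56]
0.17 0.035 [ 0.52 -4.94  1.39]
0.17 0.053 [ 0.71 -6.72  1.19]
```

View pics/w9.png

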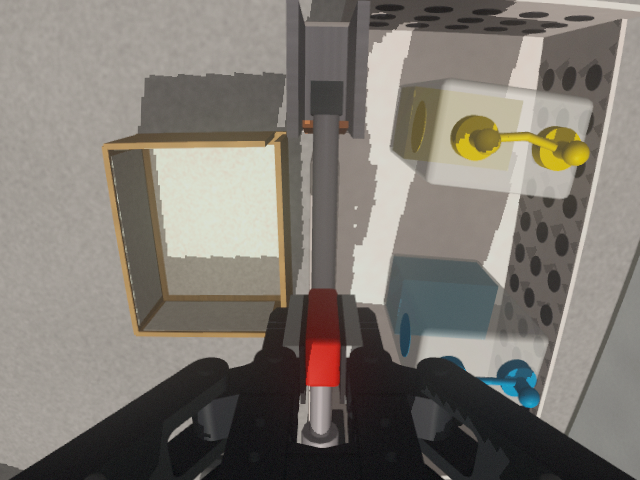

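View pics/si9z.png

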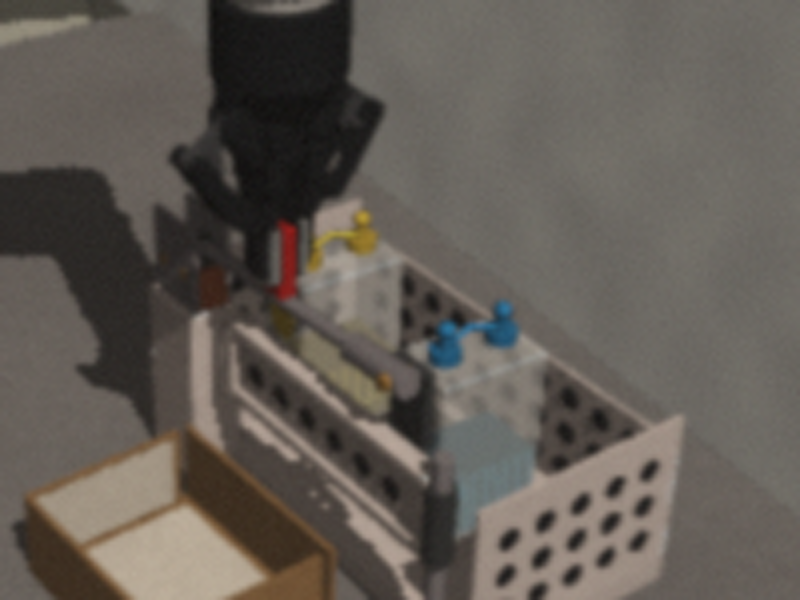

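Emit:
apply_moves:
  commands:
    - [[0.02,-0.23,0.32],[0.029,0.003,0]]
    - [[0.02,-0.24,0.31],[0.029,0.003,0]]
    - [[0.03,-0.25,0.31],[0.029,0.003,0]]
    - [[0.03,-0.25,0.3],[0.029,0.003,0]]
    - [[0.03,-0.27,0.3],[0.029,0.003,0]]
    - [[0.03,-0.27,0.29],[0.029,0.003,0]]
    - [[0,0,0],[0,0,0]]
    - [[0,0,0],[0,0,0]]

```text
clock: 12.03
tool_pos: [0.6644, -0.0063, 0.2754]
eef_rot: [1.572, 1.398, 1.678]
force: [-2.3, -1.6, -0.6]
finger_gap: 0.0113
```

```bash
python3 - <<'E'
from h import *
s=bot.get_state(); print(s["tool_pos"],s["force"],s["finger_gap"])
Rm=R.from_euler('xyz',s["eef_rot"]).as_matrix();print(Rm.round(3))
c=snap("wrist","w10.png"); snap("side","si10.png")
a=cv2.imread("pics/si10.png");cv2.imwrite("pics/si10z.png",cv2.resize(a[150:300,280:480],None,fx=4,fy=4,interpolation=cv2.INTER_CUBIC))
E
```

```text
[ 0.66443033 -0.00630281  0.275353  ] [-2.26837973 -1.57869183 -0.55465677] 0.011256765947786964
[[-0.018 -0.104  0.994]
 [ 0.171  0.979  0.106]
 [-0.985  0.172 -0.   ]]
```

View pics/w10.png

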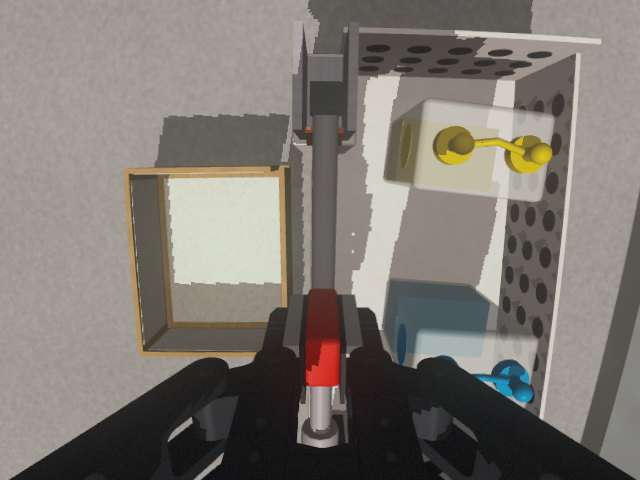

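View pics/si10z.png

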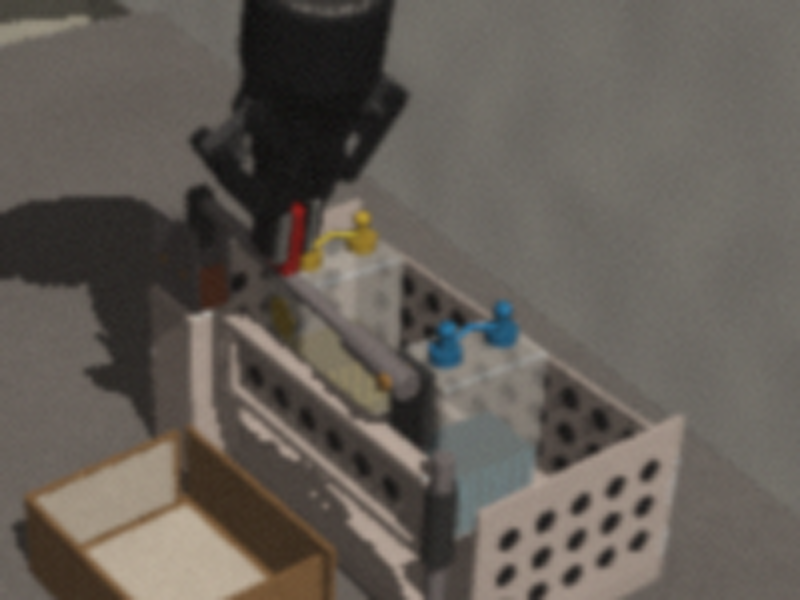

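Emit:
apply_moves:
  commands:
    - [[0.06,-0.6,-0.06],[0,0,0]]
    - [[0.06,-0.6,-0.06],[0,0,0]]
    - [[0.06,-0.6,-0.06],[0,0,0]]
    - [[0.06,-0.6,-0.06],[0,0,0]]
    - [[0.06,-0.6,-0.06],[0,0,0]]
    - [[0.06,-0.6,-0.06],[0,0,0]]
    - [[0,0,0],[0,0,0]]

```text
clock: 12.72
tool_pos: [0.6676, -0.0409, 0.2718]
eef_rot: [1.576, 1.396, 1.684]
force: [-3.8, -1.6, -3.1]
finger_gap: 0.0111
```

```bash
python3 - <<'E'
from h import *
s=bot.get_state(); print(s["tool_pos"],s["force"],s["finger_gap"])
c=snap("wrist","w11.png")
E
```

```text
[ 0.66761542 -0.04090049  0.27184254] [-3.827098   -1.56726252 -3.05265832] 0.01111665232463534
```

View pics/w11.png

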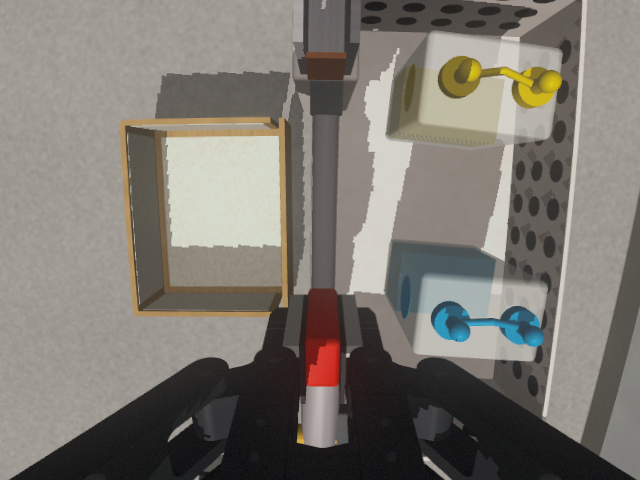

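Emit:
apply_moves:
  commands:
    - [[0.06,-0.6,-0.06],[0,0,0]]
    - [[0.06,-0.6,-0.06],[0,0,0]]
    - [[0.05,-0.5,-0.05],[0,0,0]]
    - [[0,0,0],[0,0,0]]
    - [[0,0,0],[0,0,0]]

```text
clock: 13.18
tool_pos: [0.6691, -0.0556, 0.2703]
eef_rot: [1.58, 1.393, 1.691]
force: [-6.7, 0.5, 0.2]
finger_gap: 0.0109
```

```bash
python3 - <<'E'
from h import *
s=bot.get_state(); print(s["tool_pos"],s["force"],s["finger_gap"])
h=np.array([.679,-.138]); p=s["tool_pos"][:2]-h; prev=p
for k in range(1,11):
    a=.034*k; q=np.array([p[0]*np.cos(a)-p[1]*np.sin(a),p[0]*np.sin(a)+p[1]*np.cos(a)]);print(((q-prev)*100).round(2));prev=q
E
```

```text
[ 0.66905954 -0.0555738   0.2703327 ] [-6.67245877  0.45437173  0.1723302 ] 0.01086456579658121
[-0.28 -0.04]
[-0.28 -0.05]
[-0.28 -0.06]
[-0.27 -0.07]
[-0.27 -0.08]
[-0.27 -0.09]
[-0.27 -0.09]
[-0.26 -0.1 ]
[-0.26 -0.11]
[-0.26 -0.12]
```

Emit:
apply_moves:
  commands:
    - [[-0.28,-0.04,0],[0,0,0.034]]
    - [[-0.28,-0.05,0],[0,0,0.034]]
    - [[-0.28,-0.06,0],[0,0,0.034]]
    - [[-0.27,-0.07,0],[0,0,0.034]]
    - [[-0.27,-0.08,0],[0,0,0.034]]
    - [[0,0,0],[0,0,0]]

```text
clock: 13.68
tool_pos: [0.6559, -0.0579, 0.2705]
eef_rot: [1.564, 1.393, 1.845]
force: [-2.4, 1.9, -3.1]
finger_gap: 0.0107
```

Emit:
apply_moves:
  commands:
    - [[-0.27,-0.09,0],[0,0,0.034]]
    - [[-0.27,-0.09,0],[0,0,0.034]]
    - [[-0.26,-0.1,0],[0,0,0.034]]
    - [[-0.26,-0.11,0],[0,0,0.034]]
    - [[-0.26,-0.12,0],[0,0,0.034]]
    - [[-0.25,-0.12,0],[0,0,0.034]]
    - [[0,0,0],[0,0,0]]
    - [[0,0,0],[0,0,0]]
    - [[0,0,0],[0,0,0]]
    - [[0,0,0],[0,0,0]]

```text
clock: 14.52
tool_pos: [0.6406, -0.0637, 0.2706]
eef_rot: [1.557, 1.392, 2.042]
force: [-4.5, 3.5, -2.2]
finger_gap: 0.0114
```

```bash
python3 - <<'E'
from h import *
s=bot.get_state(); print(s["tool_pos"],s["force"],s["finger_gap"])
c=snap("wrist","w12.png"); snap("side","si12.png"); snap("scene","sc12.png")
a=cv2.imread("pics/si12.png");A=cv2.resize(a[150:350,240:460],None,fx=2.9,fy=2.9,interpolation=cv2.INTER_CUBIC);cv2.imwrite("pics/si12z.png",A)
a=cv2.imread("pics/sc12.png");cv2.imwrite("pics/sc12z.png",cv2.resize(a[150:330,200:410],None,fx=3.3,fy=3.3,interpolation=cv2.INTER_CUBIC))
E
```

```text
[ 0.64055798 -0.06368249  0.27056635] [-4.49886702  3.52489024 -2.18456258] 0.011372072395606784
```

View pics/w12.png

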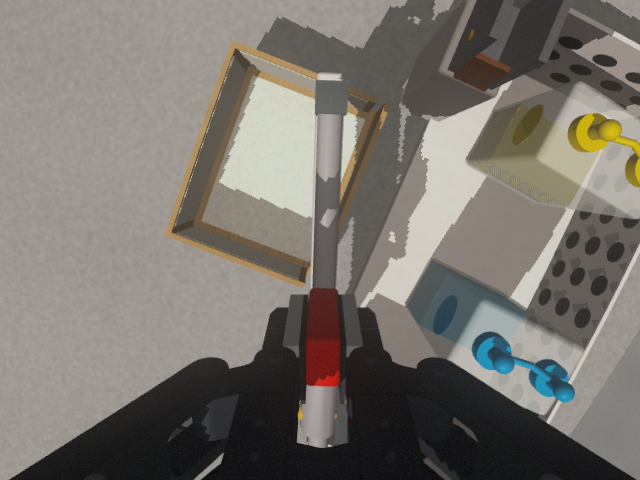

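View pics/si12z.png

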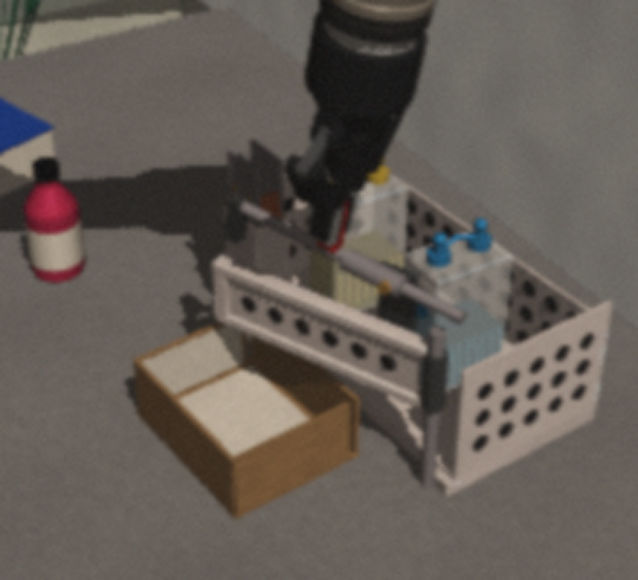

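View pics/sc12z.png

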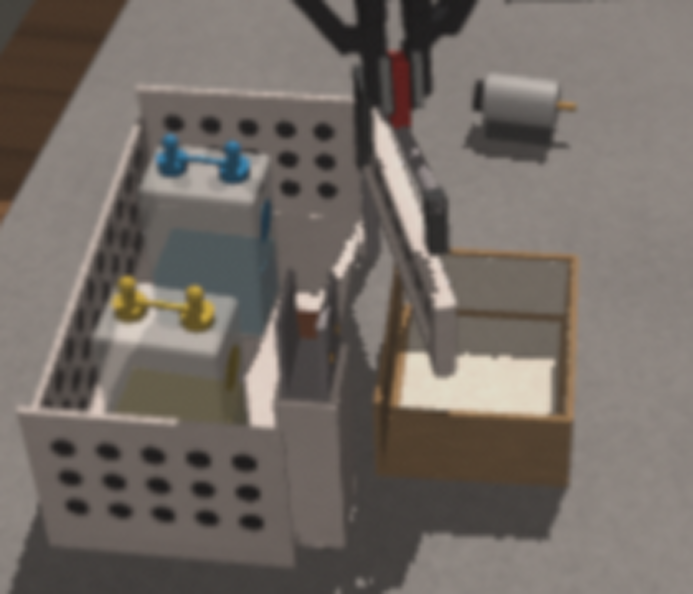

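```bash
python3 - <<'E'
from h import *
c=ld("sc12.png"); P=onz(c,(200+440/3.3,150+295/3.3),.135); d=P-np.array([.679,-.138,0]); print(P,np.hypot(*d[:2]),np.arctan2(-d[0],d[1])-.105)
s=bot.get_state(); print(s["clock"],s["tool_pos"],np.abs(s["dq"]).max())
E
```

```text
[0.59416869 0.03761468 0.135     ] 0.19503042619701855 0.34499881488043155
14.6667 [ 0.64057337 -0.06371309  0.27057733] 0.0016921531194005637
```

Both checks put the gate at about 0.345 to 0.35 rad. The flaps are up, the bolt is drawn and nothing is moving, so I'm handing in.

```bash
python3 - <<'E'
from h import *
print(bot.close_job())
E
```

```text
the job is handed in; nothing more can be done
None
```

I folded the three flaps upright. Then I gripped the red tab, lifted the barrel about 0.17 rad and drew the bolt about 50 mm over the keeper's lip. I swung the gate open and handed the job in at 14.7 s with the tab still gripped; no verdict was reported.

Last checks before handing in:
- **Gate:** open about 0.35 rad from the tool's turn, and 0.345 rad from the scene camera. All joint speeds were under 0.002 rad/s. The camera put the gate's free end 195 mm from the hinge against the stated 205, which is a measuring error of about 10 mm and does not change the angle much.
- **Grip:** the gap was 11 mm on the 12 mm tab. The wrist force was about 6 N, close to the expected spring load.
- **Flaps:** all three looked upright in the pictures. I did not get a measured angle: my one attempt, from the wrist view of the front flap, failed because the geometry was unusable there. My estimates from finger positions are that the right flap reached its stop, the left stood at about 1.55 rad, and the front leans outward slightly at about 1.5 rad.
- **Bolt:** the 50 mm drawn is from the tool's travel. The tab stayed in the same place in the grip, so it did not visibly slip. The last wrist picture shows the toe well clear of the keeper.
- **Loose items:** the tanks, refill bottle and motor looked unmoved in the pictures. I did not measure them.

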